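# Hold a tube labeller's tension arm back for threading

### The job

Make the tube labeller ready for a new label strip to be threaded: first draw its idler block out from under the print-head bridge, fully along its rails to the open end stop, and leave it there. Then push the sprung tension arm back past the last click of its ratchet, right back to its stop, and finish while holding it there with the fingers, because if let go it springs forward onto the pawl and blocks the strip's path; do not disturb the tube rack, spare label roll and gel bottle standing around the machine.

Things in the scene. Friction and masses are not known exactly. Their poses are not given: they have to be found in the camera images.
- labeller: Fixed benchtop tube labeller, hood off: white chassis 280 (x) x 440 (y) mm, flat aluminium deck 61 mm above the counter. Origin: centre of its underside; x points from its front (display, towards the robot) to its back, y to its left, z up. On the deck a full label roll (back left, 54 mm high), guide rollers (60 mm), print unit (back right). Only the two knobs rise over 81 mm above the deck.
- bridge_edge (a point): Middle of the lower front edge of the print-head bridge, the grey slab of the print unit that overhangs the idler block's rails: 54 mm above the deck, top 79 mm above the deck, 80 mm wide, reaching from here 70 mm back along the labeller's x.
- block_knob (a point): Grip point of the idler block's upright black knob, 16 mm across, 36 mm long, its top 16 mm above this point; 143 mm above the counter. Below it a 10 mm stem on the front end of an aluminium block 85 x 40 x 28 mm with a rubber roller at its back end, on two rails along the labeller's x. With the block shut the knob's axis is 47 mm in front of bridge_edge.
- idler_block (a joint): How far the idler block is drawn out (m): 0 = shut, roller under the bridge; 0.050 = fully open at the end stop near the labeller's front edge. It slides straight along the labeller's -x with the knob, drags with about 2 N and stays where it is left.
- tension_knob (a point): Grip point of the tension arm's upright black knob, 16 mm across, 37 mm long, its top 16 mm above this point; 143 mm above the counter. Under the knob, 21 mm below this point, a flange 25 mm across, then a steel roller 19 mm across, at the free end of a flat arm that swings level over the deck.
- tension_pivot (a point): Point on the vertical pivot axis of the tension arm, at the height of tension_knob, which goes round it on a radius of 115 mm. At arm angle q the knob lies from here at 115 mm x (-cos(q - 0.45), sin(q - 0.45)) in the labeller's x, y.
- tension_arm (a joint): Angle of the tension arm (rad): 0 = sprung forward on its rest stop, knob towards the labeller's right; grows as it is pushed back, knob swinging along the front to the labeller's left (+y), clockwise from above; 0.95 = rear stop. Spring force at the knob 4 N at 0, 6.5 N at 0.95, 1 to 2 N more over a tooth. Clicks at about 0.26, 0.48 and 0.70; let go, it springs onto the last tooth passed.
- pawl_slider (a joint): Lift of the small sprung brass pawl slider behind the arm's toothed sector (m): 0 = nose down between the teeth, about 0.005 as a tooth lifts it, dropping back with each of the three clicks. It works by itself and need not be touched.
- tube_rack: Bystander: cream rack 188 x 100 mm with purple-capped tubes, 104 mm high, loose on the counter left of the labeller; origin at the centre of its underside.
- spare_roll: Bystander: spare roll of labels, 90 mm across, 44 mm high, loose on the counter right of the labeller; origin at the centre of its underside.
- gel_bottle: Bystander: white hand-gel bottle, 60 mm across, 150 mm high, loose on the counter right of the labeller; origin at the centre of its underside.

How it is judged:
By the outcome, as a careful person would: the job done as asked, in the order asked, and still so for the second after the job is handed in, while the arm keeps its last pose, push and grip.
It also fails if it takes over 46 s, if anything falls off the work surface, if the arm or the gripper's body presses on something with over 40 N, if the wrist force passes 120 N, or if a joint passes its speed limit or range.

### The arm

A 7-joint arm with a two-finger parallel gripper is mounted at the origin on the work surface. World frame = base frame: x ahead of the robot, y to its left, z up, the work surface at z = 0. Lengths are in m, angles in rad, forces in N, time in s.
With the tool pointing down it reaches from about 0.35 to 0.9 m from the base axis. Payload 8.1 kg.
Tool frame: the origin (TCP) lies on the centre line of the jaws, within the pads' length; the fingertips stand 19 mm ahead of it and the grasp point (between the pads) is the TCP; z points along the fingers, y is the direction in which the jaws open and shut (so a half turn about z gives the same grasp; the last joint's range is limited). The gripper opens to 92 mm and grips with 3 to 60 N. Pads are 19 mm wide; open, the fingers measure 130 mm over their backs; the gripper's body (75 mm by 190 mm) begins 47 mm behind the grasp point.
Start: joints at [1.193, 0.434, 0.025, 1.573, -0.012, 1.134, -0.075], TCP at [0.17, -0.602, 0.246] pointing down, gripper open.
Joint ranges: [-2.62, 2.62], [-0.44, 2.09], [-1.27, 1.32], [0.08, 2.57], [-1.32, 4.46], [0.12, 2], [-2.74, 2.74]. Speed limits (rad/s): [2.22, 2.22, 3.01, 3.01, 3.14, 3.14, 3.14].

### API

Orientations are given as a rotation vector (axis times angle).
In Python, from cell import monitor, imaging, workorder, outline_of gives the robot as it stands.
- The arm moves only by the tool move_arm, never from a script. Its argument "series" is a list of rows, each a list of 6 numbers: the shift along the world's x, y, z in cm, then the turn, a rotation vector about the world's x, y, z in degrees. A call has 1 to 8 rows; each row shifts and turns the commanded pose from where the row before left it; what a row does not reach is not made up. A row lasts 1/10 s, in which the tool goes at most 50 mm and 8.59 degrees, less where a joint would pass 70% of its speed; a pose out of reach is approached as far as the arm can. A call with a gripper value outside its range is refused whole. "grip" is the opening, from 0 (shut) to 1 (fully open), set as the call begins (left out, the last holds). The fingers move at their own pace and stop on an object; "force" is the grip in N (left out, the last holds). Time passes only in rows, so rows that do not move let the fingers close. It gives the time, the measured TCP pose, the force and the opening at its end, in the units of the state.
- monitor.observe(): the state, without advancing time (a new reading comes with each control period).
- imaging.get_image(name): name is "scene" or "top" or "wrist"; returns a dict with "color" (420x560x3 uint8, red, green, blue), "fx", "fy", "cx", "cy" (pixels), "dist_coeffs" ([k1, k2, p1, p2, k3] as OpenCV has them; the pictures are not rectified), "rvec" (rotation vector, rad) and "tvec" (3), from world to camera coordinates, as OpenCV has them; the wrist camera has in their place "mount" (4x4, takes a point from camera to tool coordinates, whose origin is the TCP and whose axes are the flange's). Camera axes: x right, y down, z forward; pixel columns grow to the right and rows downward; lengths in m; the calibration is good to about 2 mm. A picture is of the moment at which its call begins: read the wrist's pose just before it. There is no depth.
- workorder.sign_off(): hands the job in, once; it reports no verdict.
Trained networks look in the newest picture that a camera, given by its name, has taken for a name from the list of things; names that differ only in an ending like _2 or _b are one class to them, and where a whole thing is asked for, a point or a joint stands for the part that bears it (a point fixed in the world has none). Each returns a list of dicts, best first, with "p" (0 to 1); they miss things now and then, are a little off and sometimes report something else, mostly with a low value. They report only what shows in the picture. A call takes as long as a camera call.
- outline_of(camera, thing): "mask" (420x560 bool, what is visible of it) and "rect" ([left, top, width, height] in pixels, round what is visible of it).
The state is a dict: "clock": time; "joints": joint angles; "dq": joint speeds; "joint_efforts": joint torques, N m; "position": TCP position; "ee_rot": TCP orientation; "force": force on the tool from outside, world axes, zero at the start; "ft_torque": the same for the moment, N m; "width": opening from 0.0 (shut) to 1.0 (fully open).
Only numpy, scipy, OpenCV 4.12 (cv2) and the standard library are available. Lean on these libraries where they do the work, as an engineer would, in place of code of your own. Each camera call takes 0.05 s, during which the arm holds its last target. There are 200 camera calls.

## Working session

There is one attempt and no reset: what is moved stays moved. The work goes in short steps, Python scripts to look and compute and a tool call to move; the robot and the scene stay as the last step left them, time stands still between calls to the robot, and variables do not carry over. Pictures are saved under pics/ and viewed, about 8 in all and at most 12, crops included, and the job is handed in when it is done.

Besides the shell and the picture viewer there is one more tool, called after "Emit:" in YAML: its name, and indented under it one key for each argument. move_arm: Moves the arm, as the interface text tells. Its arguments: {"type":"object","properties":{"series":{"type":"array"},"grip":{"type":"number"},"force":{"type":"number"}},"required":["series"]}

```bash
mkdir -p pics; cat > h.py <<'E'
import numpy as np, cv2
from cell import monitor, imaging, workorder, outline_of
def cam(name):
    s=monitor.observe(); im=imaging.get_image(name)
    K=np.array([[im['fx'],0,im['cx']],[0,im['fy'],im['cy']],[0,0,1.]]); d=np.array(im['dist_coeffs'],float)
    if 'mount' in im:
        T=np.eye(4); T[:3,:3]=cv2.Rodrigues(np.array(s['ee_rot'],float))[0]; T[:3,3]=s['position']
        W=T@np.array(im['mount']); R=W[:3,:3].T; t=-R@W[:3,3]
    else:
        R=cv2.Rodrigues(np.array(im['rvec'],float))[0]; t=np.array(im['tvec'],float).ravel()
    return dict(img=im['color'],K=K,d=d,R=R,t=t)
def ray(c,uv):
    n=cv2.undistortPoints(np.array([[uv]],float),c['K'],c['d']).ravel()
    v=c['R'].T@np.array([n[0],n[1],1]); return -c['R'].T@c['t'], v/np.linalg.norm(v)
def onz(c,uv,z):
    o,v=ray(c,uv); return o+v*(z-o[2])/v[2]
def proj(c,P):
    return cv2.projectPoints(np.array(P,float).reshape(-1,3),cv2.Rodrigues(c['R'])[0],c['t'],c['K'],c['d'])[0].reshape(-1,2)
def tri(cs,uvs):
    A=np.zeros((3,3));b=np.zeros(3)
    for c,uv in zip(cs,uvs):
        o,v=ray(c,uv);M=np.eye(3)-np.outer(v,v);A+=M;b+=M@o
    p=np.linalg.solve(A,b)
    return p,[np.linalg.norm(np.cross(p-ray(c,u)[0],ray(c,u)[1])) for c,u in zip(cs,uvs)]
def save(c,f,pts=None,s=1,crop=None):
    im=cv2.cvtColor(c['img'],cv2.COLOR_RGB2BGR).copy()
    for p in (pts if pts is not None else []): cv2.circle(im,tuple(int(round(x)) for x in p),2,(0,0,255),-1)
    if crop: x,y,w,h=crop; im=im[y:y+h,x:x+w]
    cv2.imwrite('pics/'+f,cv2.resize(im,None,fx=s,fy=s,interpolation=cv2.INTER_CUBIC))
E
python3 - <<'E'
from h import *
print(monitor.observe())
for n in ('top','scene'):
    c=cam(n); save(c,n+'0.png',s=1.4)
    print(n,'campos',-c['R'].T@c['t'])
    for th in ('labeller','block_knob','tension_knob','tube_rack','spare_roll','gel_bottle'):
        for r in outline_of(n,th)[:2]:
            m=r['mask'];ys,xs=np.nonzero(m); print(n,th,round(r['p'],2),r['rect'],xs.mean().round(1),ys.mean().round(1))
E
```

```text
{'clock': 0.0, 'joints': array([ 1.19341811,  0.43520546,  0.02498924,  1.57411129, -0.01158254,
        1.13400224, -0.07512697]), 'dq': array([-1.38582002e-05,  2.48474864e-04, -6.68897429e-04,  3.42830199e-05,
        1.81055052e-03, -2.33985094e-05, -1.03030045e-03]), 'joint_efforts': array([-3.66557078e-04, -6.67852736e+01,  9.84776504e-01, -3.14468157e+01,
       -6.05527614e-02,  4.27270797e-02,  1.58428625e-04]), 'position': array([ 0.16938257, -0.60110035,  0.24495055]), 'ee_rot': array([-3.11049065e+00, -4.29891549e-01,  5.95851550e-04]), 'force': array([ 0.59942527, -0.12333557, -0.4860495 ]), 'ft_torque': array([-0.02511871,  0.01461099, -0.04946918]), 'width': 1.0018295737084457}
top campos [0.32487336 0.02516188 1.4912061 ]
top labeller 0.83 [224.5, 151.2, 168.2, 107.6] 307.0 205.2
top block_knob 0.83 [348.7, 205.2, 12.8, 26.3] 354.4 215.2
top tension_knob 0.87 [278.7, 174.7, 35.5, 57.7] 296.1 196.4
top tube_rack 0.59 [166.2, 161.8, 47.0, 72.0] 187.6 199.3
top spare_roll 0.85 [406.8, 212.0, 31.0, 29.9] 421.8 226.0
top spare_roll 0.21 [223.6, 156.4, 169.6, 106.3] 306.9 205.1
top gel_bottle 0.81 [405.9, 255.6, 24.9, 21.1] 419.1 265.4
scene campos [ 1.38832269 -0.4450388   0.87778048]
scene labeller 0.71 [188.4, 199.6, 177.9, 109.3] 272.0 252.5
scene block_knob 0.53 [213.0, 212.5, 12.8, 24.1] 218.6 226.4
scene tension_knob 0.97 [258.1, 196.8, 46.5, 61.1] 282.8 234.1
scene tube_rack 0.85 [348.0, 183.5, 58.5, 61.2] 376.8 215.1
scene spare_roll 0.9 [134.8, 261.2, 32.8, 33.0] 151.1 279.0
scene gel_bottle 0.89 [134.6, 211.9, 26.0, 51.8] 144.6 240.4
scene gel_bottle 0.18 [209.9, 217.8, 16.5, 19.6] 218.8 227.5
```

```bash
python3 - <<'E'
import cv2,numpy as np
a=cv2.imread('pics/top0.png');b=cv2.imread('pics/scene0.png')
f=1.4
def cr(im,x,y,w,h): 
    return cv2.resize(im[int(y*f):int((y+h)*f),int(x*f):int((x+w)*f)],(800,300*h*0+int(800*h/w)))
A=cr(a,150,135,300,150)[:400]; B=cr(b,120,175,300,150)[:400]
cv2.imwrite('pics/tc.png',A); cv2.imwrite('pics/sc.png',cv2.resize(B,(800,400)))
v=np.vstack([cv2.resize(A,(600,300)),cv2.resize(B,(600,300))]);cv2.imwrite('pics/both.png',v)
E
```

```text
(no output)
```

View pics/both.png

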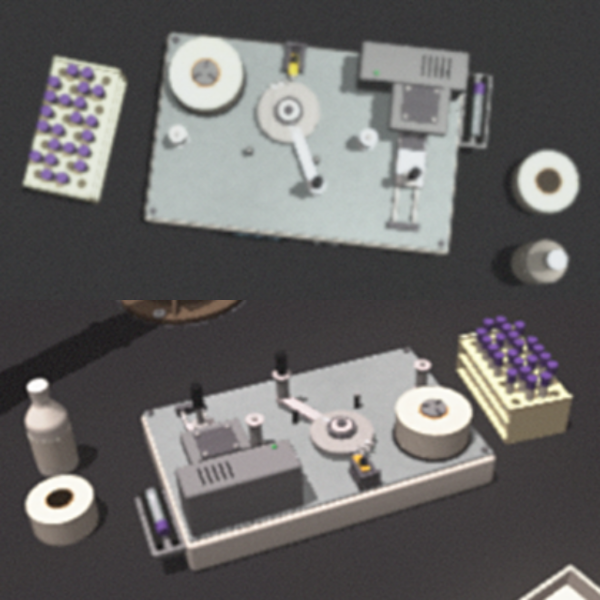

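The top crop shows the labeller rotated slightly. Block knob is near crop (412,175), tension knob near (316,182), and the front corners at (147,218) and (447,252). In the scene crop the knob tops are at (196,386) and (281,355).

```bash
python3 - <<'E'
from h import *
t=cam('top');s=cam('scene')
T=lambda u,v:(150+u/2,135+v/2); S=lambda u,v:(120+u/2,175+(v-300)/2)
FL,FR,BL=[onz(t,T(*p),.061) for p in((147,219),(446,253),(170,34))]
print(FL,FR,BL,np.linalg.norm(FL-FR),np.linalg.norm(FL-BL))
y=FL-FR; yaw=np.arctan2(-y[0],y[1]); print('yaw deg',np.degrees(yaw), 'alt',np.degrees(np.arctan2((BL-FL)[1],(BL-FL)[0])))
ex=np.array([np.cos(yaw),np.sin(yaw),0]);ey=np.array([-ex[1],ex[0],0])
C=(FL+FR)/2+.14*ex; print('centre',C)
for n,a,b in(('block',T(414,172),S(196,388)),('tension',T(318,179),S(281,355))):
    p,e=tri([t,s],[a,b]);print(n,p,e,'top@.159',onz(t,a,.159),onz(s,b,.159))
# tension top candidates by darkness
for th in('block_knob','tension_knob'):
    pass
for n,c,th in(('top',t,'spare_roll'),('top',t,'gel_bottle')):
    outs=outline_of(n,th)
    ys,xs=np.nonzero(outs[0]['mask']);print(th,onz(c,(xs.mean(),ys.mean()),.05))
E
```

```text
[0.44231222 0.21289214 0.061     ] [ 0.38469286 -0.21287866  0.061     ] [0.71397275 0.17866733 0.061     ] 0.42965191624577304 0.27380792221117545
yaw deg -7.706990412139013 alt -7.180506068625636
centre [ 0.5522379  -0.01876826  0.061     ]
block [ 0.49102596 -0.15943188  0.14925177] [np.float64(0.00021040521404166575), np.float64(0.0002104052140415725)] top@.159 [ 0.48989255 -0.15789467  0.159     ] [ 0.50293606 -0.1634395   0.159     ]
tension [ 0.48445269 -0.02849313  0.15188777] [np.float64(0.0008495999019746202), np.float64(0.0008495999019745941)] top@.159 [ 0.4832564  -0.02897798  0.159     ] [ 0.4936424  -0.03180194  0.159     ]
spare_roll [ 0.48451864 -0.36385085  0.05      ]
gel_bottle [ 0.36959351 -0.35027432  0.05      ]
```

Emit:
move_arm:
  series:
    - [2.7,3.7,0.6,0,0,-2.9]
    - [2.7,3.7,0.6,0,0,-2.9]
    - [2.7,3.7,0.6,0,0,-2.9]
    - [2.7,3.7,0.6,0,0,-2.9]
    - [2.7,3.7,0.6,0,0,-2.9]
    - [2.7,3.7,0.6,0,0,-2.9]
    - [2.7,3.7,0.6,0,0,-2.9]
    - [2.7,3.7,0.6,0,0,-2.9]
  grip: 1

```text
clock: 1.7
position: [0.3864, -0.3039, 0.2943]
ee_rot: [3.134, -0.208, 0.001]
force: [0.5, 0.3, -0.1]
width: 1.0
```

Emit:
move_arm:
  series:
    - [2.4,3.7,0,0,0,0]
    - [2.4,3.7,0,0,0,0]
    - [2.4,3.7,0,0,0,0]
    - [2.4,3.7,0,0,0,0]
    - [0,0,0,0,0,0]
    - [0,0,0,0,0,0]

```text
clock: 2.3
position: [0.4819, -0.1567, 0.2937]
ee_rot: [3.135, -0.2, -0.0]
force: [-0.6, 0.1, -0.2]
width: 1.002
```

```bash
python3 - <<'E'
from h import *
s=monitor.observe();print(s['position'],s['ee_rot'],s['joints'].round(2),s['clock'])
c=cam('wrist');save(c,'w1.png',s=1.4)
print('cam',-c['R'].T@c['t'])
for th in('block_knob','tension_knob'):
    for r in outline_of('wrist',th)[:2]:
        ys,xs=np.nonzero(r['mask']);print(th,r['p'],r['rect'],xs.mean(),ys.mean())
E
```

```text
[ 0.48189997 -0.15670907  0.29368352] [ 3.13511450e+00 -2.00217475e-01 -2.56755199e-04] [ 0.38  0.22 -0.2   1.77  0.05  1.16 -1.54] 2.3
cam [ 0.54808463 -0.1651242   0.43285482]
block_knob 0.78 [262.8, 115.9, 48.5, 92.0] 285.47113752122243 158.73938879456708
tension_knob 0.57 [50.0, 49.2, 117.7, 193.2] 106.30688734650293 123.26919380672717
```

View pics/w1.png

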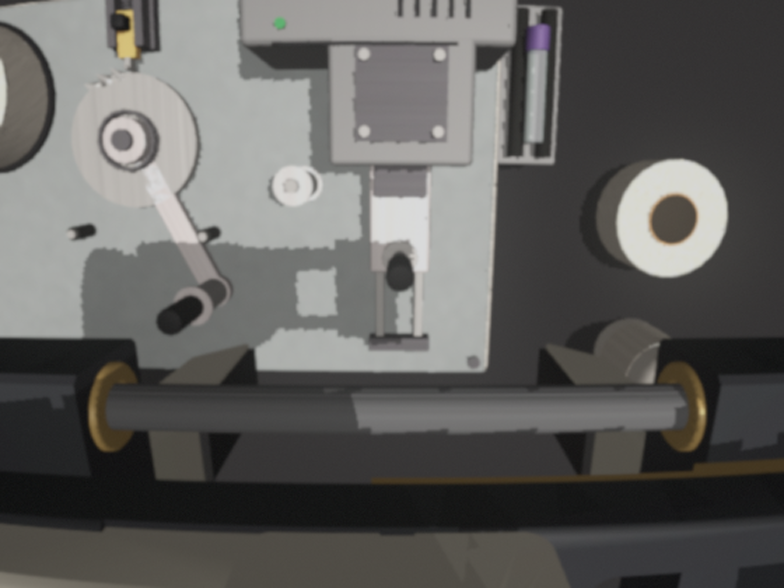

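Wrist view: block knob top at about (400,274), tension knob top at about (172,320), pivot hub at about (122,140), all in enlarged pixels. The deck edges line up with the picture.

```bash
python3 - <<'E'
from h import *
c=cam('wrist')
f=lambda u,v:(u/1.4,v/1.4)
b=onz(c,f(400,275),.159);t=onz(c,f(172,320),.159);h=onz(c,f(122,140),.12)
print('block',b,'tension',t,'hub',h)
e=[onz(c,f(497,170),.061),onz(c,f(487,370),.061),onz(c,f(280,370),.061)];print(e)
print('rails yaw',[np.degrees(np.arctan2(*(onz(c,f(*p),.08)-onz(c,f(*q),.08))[[1,0]])) for p,q in(((376,270),(380,335)),((428,270),(416,335)))])
r=lambda a,b:np.degrees(np.arctan2(*((onz(c,f(*a),.14)-onz(c,f(*b),.14))[[1,0]])))
print('bridge front', r((333,162),(470,162))-90,'right edge',np.degrees(np.arctan2(*(e[0]-e[1])[[1,0]])))
top=cam('top');print(onz(top,(294,190),.12))
for yaw in(-7,-7.5):
    y=np.radians(yaw);ex=np.array([np.cos(y),np.sin(y)]);ey=np.array([-ex[1],ex[0]])
    print('pivot from knob',t[:2]+.115*(np.cos(.45)*ex+np.sin(.45)*ey), 'tension rel block (lab)',(t-b)[:2]@ex,(t-b)[:2]@ey, 'axis',ex)
s=monitor.observe();print(s['position'],proj(c,[b,t])*1.4)
E
```

```text
block [ 0.49170798 -0.16233349  0.159     ] tension [ 0.48336378 -0.03259734  0.159     ] hub [ 0.58798831 -0.00759065  0.12      ]
[array([ 0.53745152, -0.23761092,  0.061     ]), array([ 0.38947542, -0.21699684,  0.061     ]), array([ 0.41037012, -0.05928839,  0.061     ])]
rails yaw [np.float64(-4.665083784191449), np.float64(-17.040595085658598)]
bridge front -7.540293161600815 right edge -7.930652552474732
[0.58515029 0.0084939  0.12      ]
pivot from knob [0.59223937 0.0044311 ] tension rel block (lab) -0.02409286833990749 0.12775221743485102 axis [ 0.99254615 -0.12186934]
pivot from knob [0.59255835 0.00347959] tension rel block (lab) -0.025206785217746996 0.12753710575103994 axis [ 0.99144486 -0.13052619]
[ 0.48099362 -0.15888235  0.2937848 ] [[400.         275.        ]
 [172.00000045 319.99999996]]
```

Emit:
move_arm:
  series:
    - [0.9,-0.3,-3,0,0,0]
    - [0,0,-4,0,0,0]
    - [0,0,-4,0,0,0]
    - [0,0,-2.2,0,0,0]
    - [0,0,-1.5,0,0,0]
    - [0,0,0,0,0,0]
  grip: 0.6

```text
clock: 3.15
position: [0.4888, -0.1612, 0.1448]
ee_rot: [-3.134, 0.207, 0.006]
force: [-0.6, 0.2, -0.0]
width: 0.603
```

Emit:
move_arm:
  series:
    - [0,0,0,0,0,0]
    - [0,0,0,0,0,0]
    - [0,0,0,0,0,0]
    - [0,0,0,0,0,0]
    - [0,0,0,0,0,0]
  grip: 0
  force: 10

```text
clock: 3.65
position: [0.4908, -0.1606, 0.1472]
ee_rot: [3.135, -0.204, 0.001]
force: [-0.3, -1.1, 0.9]
width: 0.213
```

Emit:
move_arm:
  series:
    - [0,0,0,0,0,0]
    - [0,0,0,0,0,0]
    - [0,0,0,0,0,0]
  force: 20

```text
clock: 3.95
position: [0.4909, -0.1596, 0.1471]
ee_rot: [-3.134, 0.203, -0.001]
force: [-0.4, 6.1, 5.1]
width: 0.167
```

```bash
python3 - <<'E'
from h import *
c=cam('wrist');save(c,'w2.png',s=1)
s=monitor.observe();print(s['force'],s['width'],s['position'])
E
```

```text
[-1.13621804  5.78086842  6.3255055 ] 0.16655462967358034 [ 0.49093803 -0.15961832  0.14708727]
```

View pics/w2.png

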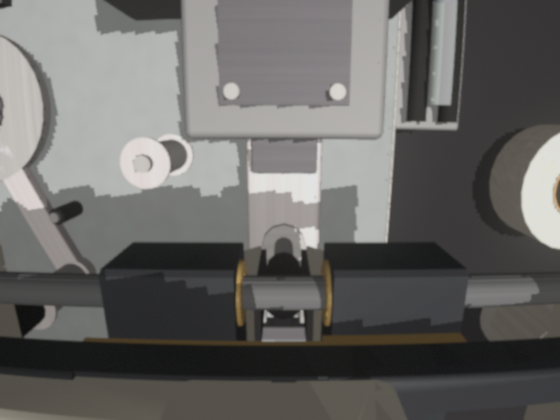

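The knob is held between the pads, with the width matching its 16 mm. Drawing the block out along the labeller's −x.

Emit:
move_arm:
  series:
    - [-0.3,0.19,0,0,0,0]
    - [-0.6,0.08,0,0,0,0]
    - [-0.6,0.08,0,0,0,0]
    - [-0.6,0.08,0,0,0,0]
    - [-0.6,0.08,0,0,0,0]
    - [-0.6,0.08,0,0,0,0]
    - [-0.6,0.08,0,0,0,0]
    - [0,0,0,0,0,0]

```text
clock: 4.8
position: [0.4532, -0.1544, 0.1472]
ee_rot: [3.134, -0.205, 0.008]
force: [10.4, -1.8, -2.6]
width: 0.167
```

Emit:
move_arm:
  series:
    - [-0.4,0.05,0,0,0,0]
    - [-0.4,0.05,0,0,0,0]
    - [0,0,0,0,0,0]
    - [0,0,0,0,0,0]

```text
clock: 5.2
position: [0.4491, -0.1538, 0.1479]
ee_rot: [3.134, -0.204, 0.018]
force: [21.2, -4.3, -11.4]
width: 0.17
```

```bash
python3 - <<'E'
from h import *
c=cam('wrist');save(c,'w3.png',s=1)
s=monitor.observe();print(s['force'],s['width'],s['position'])
E
```

```text
[ 21.93691304  -3.99171491 -12.07340816] 0.16708128820021204 [ 0.44906326 -0.15383319  0.14789983]
```

View pics/w3.png

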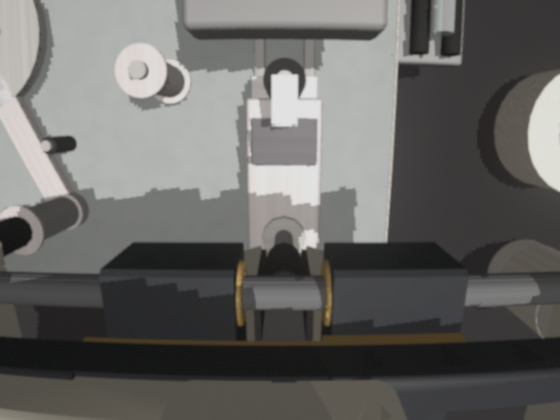

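```bash
python3 - <<'E'
from h import *
c=cam('wrist')
ex=np.array([.9917,-.129])
s=monitor.observe();tp=s['position'][:2]
e=onz(c,(284,38),.140);print('now: bridge front - TCP along ex',(e[:2]-tp)@ex)
print('knob stem ring', (onz(c,(284,240),.11)[:2]-tp)@ex)
# w2 pose
T=np.array([.4909,-.1596,.1471]);d=T-s['position'];c2=dict(c);c2['t']=c['t']-c['R']@d
e=onz(c2,(284,136),.140);print('w2:',(e[:2]-T[:2])@ex)
# w1 rail bracket and block front
T=np.array([.482,-.158,.294]);d=T-s['position'];c2=dict(c);c2['t']=c['t']-c['R']@d
for z in(.075,.085,.095): print(z,(onz(c2,(400/1.4,270/1.4),z)-onz(c2,(400/1.4,336/1.4),z))[:2]@ex)
e=onz(c2,(400/1.4,163/1.4),.14);k=onz(c2,(400/1.4,275/1.4),.159);print('w1 knob-bridge',(e-k)[:2]@ex)
t=cam('top');save(t,'t3.png',s=4,crop=(300,150,130,120))
E
```

```text
now: bridge front - TCP along ex 0.09752943873577219
knob stem ring 0.008977852284052202
w2: 0.0609848479654986
0.075 0.048361860847002704
0.085 0.04701445262207307
0.095 0.04566704439714333
w1 knob-bridge 0.059153979598596466
```

View pics/t3.png

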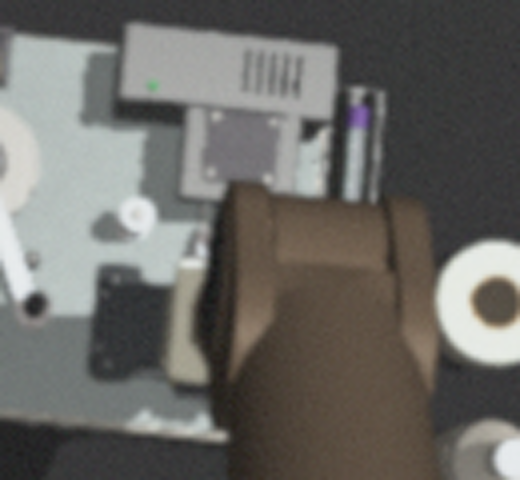

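Bridge to knob is now about 97 mm, which matches 47 + 50 at the stop, so the block started about 8 mm open. One more pull to confirm it.

Emit:
move_arm:
  series:
    - [-0.5,0.06,0,0,0,0]
    - [0,0,0,0,0,0]
    - [0,0,0,0,0,0]
  force: 30

```text
clock: 5.65
position: [0.4463, -0.1535, 0.1483]
ee_rot: [3.134, -0.203, 0.025]
force: [30.6, -5.2, -18.4]
width: 0.166
```

Emit:
move_arm:
  series:
    - [0,0,0,0,0,0]
    - [0,0,0,0,0,0]
    - [0,0,0,0,0,0]
    - [0.5,0,1.5,0,0,0]
    - [0.5,0,3,0,0,0]
    - [0,0,4,0,0,0]
    - [0,0,4,0,0,0]
    - [0,0,0,0,0,0]
  grip: 0.6

```text
clock: 6.45
position: [0.4502, -0.1527, 0.2763]
ee_rot: [3.133, -0.205, 0.011]
force: [0.8, -0.9, -1.3]
width: 0.597
```

```bash
python3 - <<'E'
from h import *
c=cam('wrist');save(c,'w4.png',s=1.4)
s=monitor.observe();print(s['force'],s['width'],s['position'],s['ee_rot'])
np.savez('w4.npz',**c)
E
```

```text
[-0.81572357  0.3754719  -1.7665888 ] 0.6001356408645282 [ 0.44914325 -0.152524    0.27375149] [ 3.13383487 -0.20485784  0.00579667]
```

View pics/w4.png

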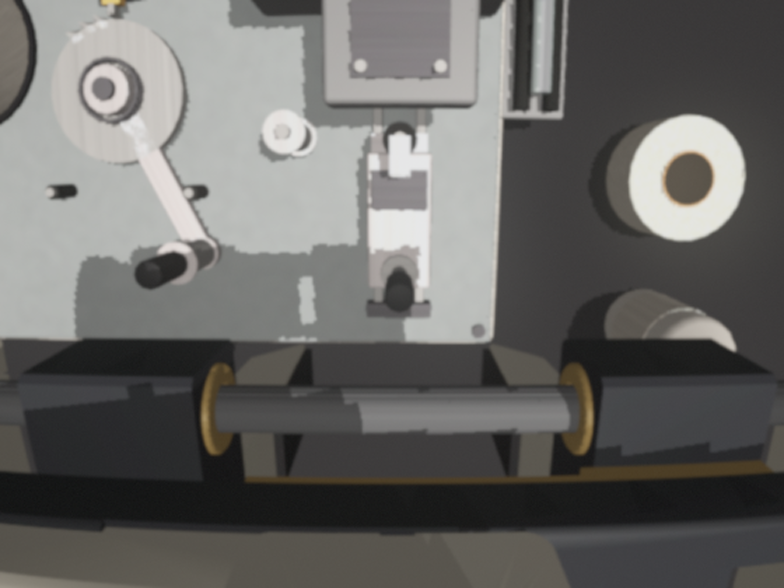

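```bash
python3 - <<'E'
from h import *
c=dict(np.load('w4.npz'));f=lambda u,v:(u/1.4,v/1.4)
ex=np.array([.9917,-.129])
k=onz(c,f(400,294),.159);e=onz(c,f(400,104),.14);b=onz(c,f(400,287),.09);g=[onz(c,f(400,v),.08) for v in(302,317)]
print('knob',k,'knob-bridge',(e-k)[:2]@ex,'gap',(b-g[0])[:2]@ex,(e-b)[:2]@ex,(e-g[0])[:2]@ex,(e-g[1])[:2]@ex)
print('ring/stem',onz(c,f(398,268),.10))
t=onz(c,f(150,274),.159);print('tension',t, 'hub',onz(c,f(104,89),.12))
m=outline_of('wrist','block_knob')[0];print(m['p'],m['rect'])
E
```

```text
knob [ 0.45567583 -0.15526497  0.159     ] knob-bridge 0.09450934146836719 gap 0.0124161089990406 0.10601373127978536 0.11842984027882596 0.12879862310067006
ring/stem [ 0.45843576 -0.15483714  0.1       ]
tension [ 0.4829693  -0.02915369  0.159     ] hub [ 0.58529083 -0.0052696   0.12      ]
0.92 [260.8, 84.8, 49.1, 137.7]
```

Emit:
move_arm:
  series:
    - [0.8,3.1,0.5,0,0,0]
    - [0.8,3.1,0.5,0,0,0]
    - [0.8,3.1,0.5,0,0,0]
    - [0.8,3.1,0,0,0,0]
    - [0,0,0,0,0,0]
    - [0,0,0,0,0,0]

```text
clock: 7.15
position: [0.4795, -0.028, 0.2851]
ee_rot: [3.135, -0.202, -0.005]
force: [0.2, -1.7, -0.9]
width: 0.599
```

```bash
python3 - <<'E'
from h import *
s=monitor.observe();print(s['position'])
ex=np.array([.9917,-.129])
t=cam('top')
sc=cam('scene')
for n in('top','scene'):
    for r in outline_of(n,'block_knob')[:2]:
        ys,xs=np.nonzero(r['mask']);print(n,r['p'],r['rect'],xs.mean(),ys.mean())
a=cv2.cvtColor(t['img'],4)[185:260,320:400];b=cv2.cvtColor(sc['img'],4)[195:270,185:265]
b0=cv2.imread('pics/scene0.png');b0=cv2.resize(b0,(560,420))[195:270,185:265]
a0=cv2.resize(cv2.imread('pics/top0.png'),(560,420))[185:260,320:400]
v=np.vstack([np.hstack([a0,b0]),np.hstack([a,b])]);cv2.imwrite('pics/cmp.png',cv2.resize(v,(640,600),interpolation=2))
# scene: pixel motion per 50mm and expected px of knob top as function of opening
P0=np.array([.4912,-.1605,.159])
for d in(0,.03,.036,.042,.05): 
    p=P0.copy();p[:2]-=d*ex;print(d,proj(t,p),proj(sc,p))
E
```

```text
[ 0.47951442 -0.0280215   0.28512759]
top 0.48 [405.3, 211.9, 31.9, 28.3] 422.09986320109437 225.55677154582764
top 0.46 [353.2, 202.8, 5.0, 39.6] 357.96067415730334 220.42696629213484
scene 0.68 [207.4, 209.4, 21.9, 28.5] 216.57575757575756 226.84469696969697
0 [[357.94713425 220.49474934]] [[217.35347923 216.31241301]]
0.03 [[356.9431861  231.57375118]] [[214.55056272 210.08548966]]
0.036 [[356.74022787 233.79732001]] [[214.00311619 208.86822105]]
0.042 [[356.53655084 236.0233839 ]] [[213.45993854 207.6600983 ]]
0.05 [[356.26386642 238.99527914]] [[212.74226288 206.06333167]]
```

View pics/cmp.png

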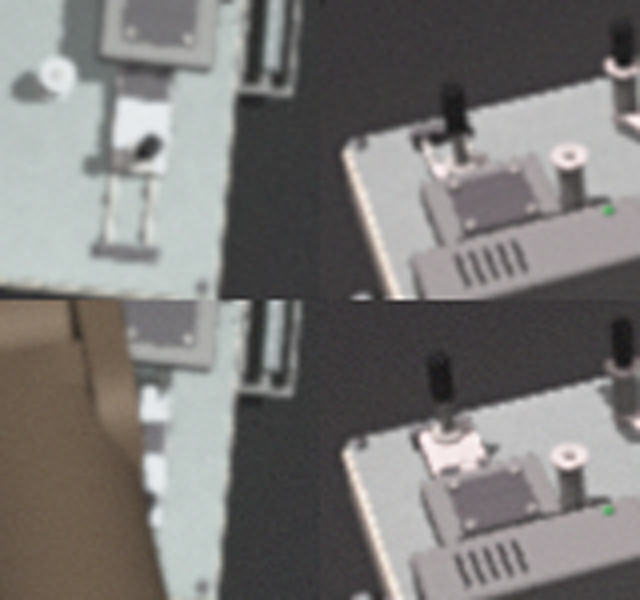

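Scene comparison shows the block knob moved about 39 mm out. It started about 12–14 mm open (bridge to knob 59–61 mm, not 47), and it was firmly blocked at 30 N, so it is at the stop. Now gripping the tension knob.

Emit:
move_arm:
  series:
    - [0.2,-0.15,-4,0,0,0]
    - [0,0,-4,0,0,0]
    - [0,0,-3.5,0,0,0]
    - [0,0,-1.5,0,0,0]
    - [0,0,-1,0,0,0]
    - [0,0,0,0,0,0]

```text
clock: 7.95
position: [0.4819, -0.0304, 0.1458]
ee_rot: [3.135, -0.206, -0.003]
force: [0.2, 0.0, 0.6]
width: 0.602
```

Emit:
move_arm:
  series:
    - [0,0,0,0,0,0]
    - [0,0,0,0,0,0]
    - [0,0,0,0,0,0]
    - [0,0,0,0,0,0]
    - [0,0,0,0,0,0]
    - [0,0,0,0,0,0]
    - [0,0,0,0,0,0]
    - [0,0,0,0,0,0]
  grip: 0
  force: 15

```text
clock: 8.75
position: [0.4831, -0.0277, 0.1471]
ee_rot: [-3.133, 0.202, -0.002]
force: [0.9, 7.2, 0.1]
width: 0.163
```

```bash
python3 - <<'E'
from h import *
c=cam('wrist');save(c,'w5.png',s=1)
s=monitor.observe();print(s['force'],s['width'],s['position'],s['joints'].round(2))
y=np.radians(-7.4);ex=np.array([np.cos(y),np.sin(y)]);ey=np.array([-ex[1],ex[0]])
O=np.array([.592,.004])
q=np.array([0,.15,.3,.45,.6,.75,.9,1.03]);a=q-.45
p=O+.115*(-np.cos(a)[:,None]*ex+np.sin(a)[:,None]*ey);print(p.round(4),(np.diff(p,axis=0)*100).round(2))
# block state from here
E
```

```text
[0.57209951 7.2022847  0.63862812] 0.16922440237588013 [ 0.48313427 -0.0277178   0.14709355] [ 0.18  0.34 -0.29  2.01  0.13  0.8  -1.89]
[[ 0.4829 -0.0323]
 [ 0.4787 -0.0156]
 [ 0.477   0.0016]
 [ 0.478   0.0188]
 [ 0.4815  0.0357]
 [ 0.4874  0.0519]
 [ 0.4958  0.0669]
 [ 0.5047  0.0789]] [[-0.42  1.67]
 [-0.16  1.72]
 [ 0.09  1.72]
 [ 0.35  1.69]
 [ 0.6   1.62]
 [ 0.83  1.51]
 [ 0.9   1.19]]
```

View pics/w5.png

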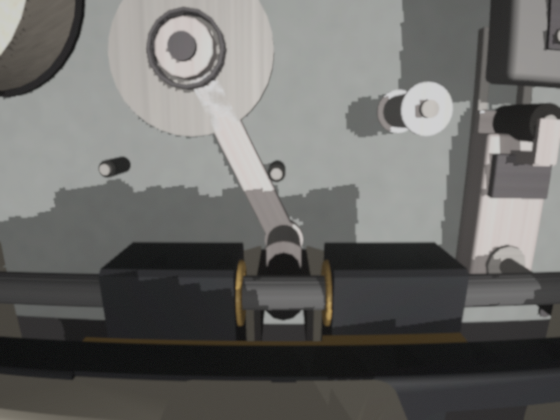

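Knob gripped; the arm rests on the right post at (277,172) and the rear stop post is at (110,167). Swinging along the arc.

Emit:
move_arm:
  series:
    - [-0.21,0.8,0,0,0,-2]
    - [-0.21,0.85,0,0,0,-2]
    - [-0.08,0.86,0,0,0,-2]
    - [-0.08,0.86,0,0,0,-2]
    - [0.05,0.86,0,0,0,-2]
    - [0.05,0.86,0,0,0,-2]
    - [0.17,0.85,0,0,0,-2]
    - [0.17,0.85,0,0,0,-2]
  force: 30

```text
clock: 9.6
position: [0.479, 0.0358, 0.1467]
ee_rot: [3.071, -0.644, -0.006]
force: [-8.4, -9.8, 10.4]
width: 0.169
```

Emit:
move_arm:
  series:
    - [0.3,0.8,0,0,0,-2]
    - [0.3,0.8,0,0,0,-2]
    - [0.42,0.75,0,0,0,-2]
    - [0.42,0.75,0,0,0,-2]
    - [0,0,0,0,0,0]
    - [0,0,0,0,0,0]

```text
clock: 10.2
position: [0.4926, 0.0685, 0.1464]
ee_rot: [3.021, -0.851, -0.008]
force: [-11.2, -2.0, 10.3]
width: 0.166
```

Emit:
move_arm:
  series:
    - [0.25,0.45,0,0,0,0]
    - [0.25,0.45,0,0,0,0]
    - [0,0,0,0,0,0]
    - [0,0,0,0,0,0]

```text
clock: 10.6
position: [0.4978, 0.077, 0.1464]
ee_rot: [3.02, -0.852, -0.007]
force: [-10.7, -3.4, 8.6]
width: 0.169
```

```bash
python3 - <<'E'
from h import *
c=cam('wrist');save(c,'w6.png',s=1)
s=monitor.observe();print(s['force'],s['width'],s['position'],s['joints'].round(2))
v=s['position'][:2]-np.array([.592,.004]);print(np.linalg.norm(v),'q~',np.pi-np.arctan2(v[1],v[0])-np.radians(7.4)+.45)
u=v/np.linalg.norm(v);print('radial',u@s['force'][:2],'tang',np.array([u[1],-u[0]])@s['force'][:2])
E
```

```text
[-9.68634665 -3.66523772  8.52741943] 0.16516866287714 [0.49778226 0.07703335 0.1463617 ] [-0.09  0.37 -0.22  1.97  0.11  0.82 -2.49]
0.11920928632252109 q~ 0.9802525190306761
radial 5.410158450312066 tang -8.831164389001549
```

View pics/w6.png

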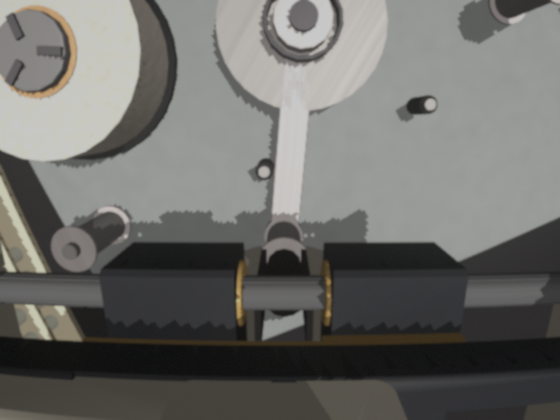

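Rear stop post at (264,170) is still about 10 px from the arm edge, and the force is only the spring's. Pushing on.

Emit:
move_arm:
  series:
    - [0.25,0.35,0,0,0,0.5]
    - [0.25,0.35,0,0,0,0.5]
    - [0,0,0,0,0,0]
    - [0,0,0,0,0,0]

```text
clock: 11.05
position: [0.4984, 0.0785, 0.1458]
ee_rot: [3.017, -0.828, -0.018]
force: [-27.4, -19.9, 28.2]
width: 0.167
```

Emit:
move_arm:
  series:
    - [0.25,0.3,0,0,0,0.5]
    - [0.25,0.3,0,0,0,0.5]
    - [0,0,0,0,0,0]
    - [0,0,0,0,0,0]

```text
clock: 11.45
position: [0.4993, 0.0791, 0.1444]
ee_rot: [3.014, -0.804, -0.029]
force: [-38.2, -35.2, 34.3]
width: 0.173
```

```bash
python3 - <<'E'
from h import *
c=cam('wrist');save(c,'w7.png',s=1)
s=monitor.observe();print(s['force'],s['width'],s['position'],s['joints'].round(2))
v=s['position'][:2]-np.array([.592,.004]);print(np.linalg.norm(v),'q~',np.pi-np.arctan2(v[1],v[0])-np.radians(7.4)+.45)
u=v/np.linalg.norm(v);print('radial',u@s['force'][:2],'tang',np.array([u[1],-u[0]])@s['force'][:2])
E
```

```text
[-37.85919563 -36.05693593  32.98623377] 0.16692433996690675 [0.499373   0.07914176 0.14445491] [-0.1   0.39 -0.22  1.95  0.12  0.85 -2.48]
0.11927298621121168 q~ 1.0023964852776184
radial 6.685519872989866 tang -51.85291840234099
```

View pics/w7.png

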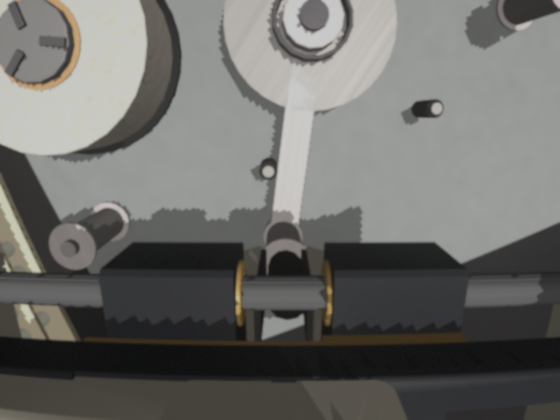

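At the stop: about 52 N tangential with no further motion. Easing to a moderate hold.

Emit:
move_arm:
  series:
    - [-0.3,-0.4,0.1,0,0,0]
    - [-0.3,-0.4,0.1,0,0,0]
    - [0,0,0,0,0,0]
    - [0,0,0,0,0,0]
    - [0,0,0,0,0,0]

```text
clock: 12.0
position: [0.4987, 0.0776, 0.1456]
ee_rot: [3.027, -0.801, -0.017]
force: [-11.3, -13.6, -8.3]
width: 0.171
```

```bash
python3 - <<'E'
from h import *
c=cam('scene');t=cam('top')
s=monitor.observe();print(s['force'],s['width'],s['position'],s['clock'])
v=s['position'][:2]-np.array([.592,.004]);print(np.linalg.norm(v),'q~',np.pi-np.arctan2(v[1],v[0])-np.radians(7.4)+.45)
u=v/np.linalg.norm(v);print('radial',u@s['force'][:2],'tang',np.array([u[1],-u[0]])@s['force'][:2])
b=cv2.cvtColor(c['img'],4)[175:325,120:420];a=cv2.cvtColor(t['img'],4)[135:285,150:450]
cv2.imwrite('pics/fin.png',cv2.resize(np.vstack([a,b]),(600,600),interpolation=2))
E
```

```text
[-11.39066001 -14.4255597   -8.61579307] 0.16667768277474332 [0.49869311 0.07754524 0.14562447] 12.1
0.11880689115049366 q~ 0.9883549084581611
radial 0.01595654152032798 tang -18.38052375272377
```

View pics/fin.png

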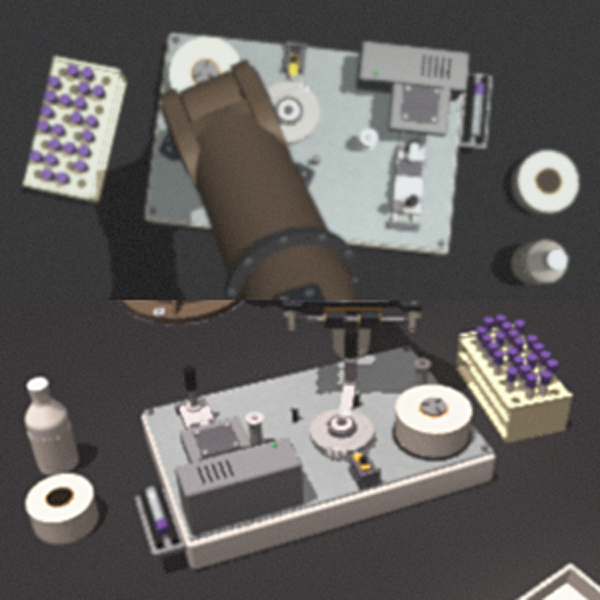

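```bash
python3 - <<'E'
from h import *
t=cam('top'); now=t['img']; old=cv2.cvtColor(cv2.resize(cv2.imread('pics/top0.png'),(560,420),interpolation=cv2.INTER_AREA),4)
y=np.radians(-7.4);ex=np.array([np.cos(y),np.sin(y),0]);ey=np.array([-ex[1],ex[0],0])
P0=np.array([.4912,-.1605,0])
def prof(img,off,z,r,w):   # mean grey along lab x at height z, w = lateral offsets
    g=cv2.cvtColor(img,cv2.COLOR_RGB2GRAY).astype(np.float32);out=[]
    for d in r:
        pts=proj(t,[P0+[0,0,z]+d*ex+(off+o)*ey for o in w]).astype(np.float32)
        out.append(cv2.remap(g,pts[:,0].reshape(1,-1),pts[:,1].reshape(1,-1),cv2.INTER_LINEAR).mean())
    return np.array(out)
r=np.arange(.03,.09,.003)
for off in(-.03,.03): print('bridge z.14 off',off,list(zip((r*1e3).round(),prof(now,off,.14,r,[-.005,0,.005]).round().astype(int))))
r=np.arange(-.06,.025,.003)
for n,i in(('old',old),('now',now)): print(n,'knob z.159',list(zip((r*1e3).round(),prof(i,0,.159,r,[-.003,0,.003]).round().astype(int))))
def big(i):
    b=cv2.cvtColor(i[185:255,325:385],cv2.COLOR_RGB2BGR);return cv2.resize(b,None,fx=6.5,fy=6.5,interpolation=2)
cv2.imwrite('pics/last.png',np.hstack([big(old),big(now)]))
E
```

```text
bridge z.14 off -0.03 [(np.float64(30.0), np.int64(195)), (np.float64(33.0), np.int64(195)), (np.float64(36.0), np.int64(196)), (np.float64(39.0), np.int64(197)), (np.float64(42.0), np.int64(197)), (np.float64(45.0), np.int64(197)), (np.float64(48.0), np.int64(196)), (np.float64(51.0), np.int64(190)), (np.float64(54.0), np.int64(164)), (np.float64(57.0), np.int64(129)), (np.float64(60.0), np.int64(144)), (np.float64(63.0), np.int64(166)), (np.float64(66.0), np.int64(171)), (np.float64(69.0), np.int64(171)), (np.float64(72.0), np.int64(169)), (np.float64(75.0), np.int64(168)), (np.float64(78.0), np.int64(168)), (np.float64(81.0), np.int64(166)), (np.float64(84.0), np.int64(165)), (np.float64(87.0), np.int64(164))]
bridge z.14 off 0.03 [(np.float64(30.0), np.int64(161)), (np.float64(33.0), np.int64(162)), (np.float64(36.0), np.int64(171)), (np.float64(39.0), np.int64(173)), (np.float64(42.0), np.int64(146)), (np.float64(45.0), np.int64(118)), (np.float64(48.0), np.int64(111)), (np.float64(51.0), np.int64(109)), (np.float64(54.0), np.int64(98)), (np.float64(57.0), np.int64(98)), (np.flo
[... 1725 characters left out ...]
.float64(-33.0), np.int64(134)), (np.float64(-30.0), np.int64(194)), (np.float64(-27.0), np.int64(226)), (np.float64(-24.0), np.int64(232)), (np.float64(-21.0), np.int64(233)), (np.float64(-18.0), np.int64(233)), (np.float64(-15.0), np.int64(233)), (np.float64(-12.0), np.int64(231)), (np.float64(-9.0), np.int64(215)), (np.float64(-6.0), np.int64(165)), (np.float64(-3.0), np.int64(129)), (np.float64(0.0), np.int64(123)), (np.float64(3.0), np.int64(121)), (np.float64(6.0), np.int64(121)), (np.float64(9.0), np.int64(121)), (np.float64(12.0), np.int64(128)), (np.float64(15.0), np.int64(172)), (np.float64(18.0), np.int64(219)), (np.float64(21.0), np.int64(230)), (np.float64(24.0), np.int64(231))]
```

View pics/last.png

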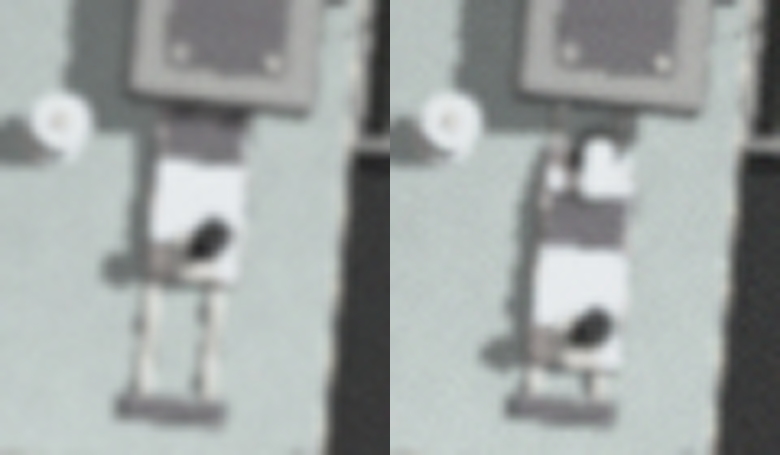

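Last view: the top camera gives a bridge-to-knob distance of 62 mm before and 100 mm now. Together with the wrist values (59–61 before, 94–97 now) that means a start about 14 mm open and now 50 ± 3 mm. This agrees with the hard resistance felt. The tension arm is held with about 18 N against its stop, so I am handing in.

```bash
python3 - <<'E'
from h import *
s=monitor.observe();print(s['force'],s['width'],s['position'],s['clock']);print(workorder.sign_off())
E
```

```text
[-10.51290267 -14.55346747  -7.38555528] 0.16840472979941426 [0.49864273 0.07752503 0.14559931] 12.15
the job is handed in; nothing more can be done
None
```

I drew the idler block out to its end stop, then swung the tension arm back to its rear stop. I handed the job in at 12.15 s with the fingers still gripping the tension knob.

- **Idler block:** it started about 14 mm open and travelled about 37 mm. The pull rose to about 30 N against a drag of about 2 N, so it was firmly blocked. The knob is now 94–100 mm in front of the bridge edge, depending on the camera; fully open would be 97 mm. One check disagrees: a gap of about 12 mm is still visible between the block and the rail-end bracket. I took this to be how the stop is built, since the force and distance both say fully open.
- **Tension arm:** I pushed it until it stopped moving at about 52 N, then eased off to hold it with about 18 N towards the stop, against a spring force of about 6.5 N. The measured angle is about 0.99 rad, where the stop is at 0.95, which fits the calibration error. A small gap to the stop post shows in the wrist picture, probably from the viewing angle.
- **Bystanders:** the tube rack, spare roll and gel bottle look unmoved in the last top and scene pictures.

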